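# Seat the walnut blank in the corner of the bench jig

### The arm

A 6-joint arm with a two-finger parallel gripper is mounted at the origin on the work surface. World frame = base frame: x ahead of the robot, y to its left, z up, the work surface at z = 0. Lengths are in m, angles in rad, forces in N, time in s.
With the tool pointing down it reaches from about 0.3 to 0.95 m from the base axis. Payload 3.1 kg.
Tool frame: the origin (TCP) lies at the very end of the fingers, on their centre line; the grasp point (between the pads) lies 19 mm behind it; y points along the fingers, z is the direction in which the jaws open and shut, and the axes are right-handed (so a half turn about y gives the same grasp; the last joint's range is limited). The gripper opens to 85 mm and grips with 20 to 120 N. Pads are 22 mm wide; open, the fingers measure 114 mm over their backs; the gripper's body (76 mm by 85 mm) begins 54 mm behind the grasp point. The pads swing forward as they close: fully open they stand 13 mm farther back than shut.
Start: joints at [1.119, 0.308, 1.634, -0, 1.2, -0.07], TCP at [0.233, 0.58, 0.231] pointing down, gripper open.
Joint ranges: [-3.06, 3.06], [-0.79, 1.96], [0.05, 2.63], [-1.19, 4.34], [0.05, 2.64], [-2.94, 2.94]. Speed limits (rad/s): [2.79, 2.79, 3.14, 3.14, 3.14, 3.14].

### API

Orientations are given as a unit quaternion [x, y, z, w].
In Python, from rig import r gives the robot as it stands.
- The arm moves only by the tool apply_moves, never from a script. Its arguments are lists of equal length, an entry for each row: "rot": the turn, a rotation vector about the tool's x, y, z in rad, a list of three; "slide": the shift along the tool's x, y, z in cm, a list of three; "gripper": the gripper's target within -1 to 1 (shut at 1, half-way at 0, fully open at -1). A call has 1 to 10 rows; each row is the pose to reach, as a shift and turn from the pose commanded when the call began, along the tool's axes at that moment; what a row does not reach only later rows make up. A row lasts 1/8 s, in which the tool goes at most 62.5 mm and 10.7 degrees, less where a joint would pass 70% of its speed; a pose out of reach is approached as far as the arm can. A call with a gripper value outside its range is refused whole. The fingers move at their own pace and stop on an object; the grip force is fixed at half the most. Time passes only in rows, so rows that repeat a pose let the fingers close. It gives the time, the measured TCP pose, the force and the opening at its end, in the units of the state.
- r.sense(): the state, without advancing time (a new reading comes with each control period).
- r.read_camera(name): name is "scene" or "top"; returns (picture, depth): 420x560x3 uint8, red, green, blue; 420x560 float32, m along the optical axis (not along the pixel's ray), 0 where there is no reading.
- r.camera_model(name): a dict with "camera_matrix" (3x3 intrinsics, pixels), "eye" and "rotation" of the camera in the world. Camera axes: x right, y up, looking along -z (the intrinsics and any distortion apply to the point x, -y, -z); pixel columns grow to the right and rows downward; lengths in m; the calibration is good to about 2 mm. A picture is of the moment at which its call begins. camera_model takes no time and is no camera call.
- r.finish_job(): hands the job in, once; it reports no verdict.
The state is a dict: "t": time; "q": joint angles; "dq": joint speeds; "joint_torque": joint torques, N m; "tool_pos": TCP position; "orientation": TCP orientation; "contact_force": force on the tool from outside, world axes, zero at the start; "ft_torque": the same for the moment, N m; "gripper_width": finger opening in m.
Only numpy, scipy, OpenCV 4.12 (cv2) and the standard library are available. Lean on these libraries where they do the work, as an engineer would, in place of code of your own. Each camera call takes 0.05 s, during which the arm holds its last target.

### The job

Slide the dark walnut board across the bench with the fingertips until its long edge lies flush along the aluminium fence and its end is hard up against the red stop, ready for drilling. Only push it: it stays flat on the bench and is never picked up, stood on edge or tipped. Leave the pale maple board and the other things on the bench where they are, and finish with the hand clear.

Things in the scene. Friction and masses are not known exactly. Their poses are not given: they have to be found in the camera images.
- walnut: the board to push: loose dark brown walnut board with square edges, 120 mm long along its own y, 55 mm wide along its x, 30 mm thick, about 0.16 kg. Origin at the centre of its underside, z up. It lies on the robot's side of the fence, left or right of the maple board. Either long edge may go against the fence, either end against the stop
- jig: L-shaped corner stop fixed to the bench, 22 mm high. Origin at its inner corner on the bench top, z up. The aluminium fence, 420 mm long and 30 thick, runs from the corner along -y; its working face is the plane x = 0 and faces -x (the robot). The red stop, 30 mm thick, at the fence's left end has its working face in the plane y = 0, facing -y, and reaches out to x = -55 mm
- seat (a point): point on the bench top where the centre of the seated walnut board's underside belongs, with its length along the jig's y: x = -27.5 mm, y = -60 mm in the jig's frame; same axes as the jig
- maple: bystander: loose pale maple board of the same size as the walnut one, 120 x 55 x 30 mm; origin at the centre of its underside
- mallet: bystander: wooden carver's mallet standing on its round head, 82 mm across and 235 mm high, to the left of the jig; origin at the centre of its underside
- plane: bystander: wooden hand plane lying to the left of the red stop, 220 mm long along its y, 62 mm wide, 100 mm high; origin at the centre of its sole
- glue: bystander: white glue bottle with a yellow label and an orange cap, 60 mm across, 170 mm high, just beyond the fence; origin at the centre of its underside
- jar: bystander: amber glass jar with a steel lid, 68 mm across, 85 mm high, to the right of the boards; origin at the centre of its underside
- screwdriver: bystander: red-handled screwdriver lying on the bench to the right of the boards, about 200 mm long along its x; origin under its middle
- square: bystander: try square lying flat near the robot on the left, wooden stock 110 mm along its y, steel blade reaching 160 mm along its x; origin under the middle of the stock
Not all that is in view belongs to the job. Leave any green or turquoise look-alike of the walnut alone.

How it is judged:
At the end, for the whole second after the job is handed in: The walnut board lies flat and still on the bench, its long edge within 4 mm of the fence and parallel to it within 0.04 rad (2.3 degrees), its end within 4 mm of the red stop, and every bystander is within 15 mm of where it began (x of walnut in the frame of jig between -0.0315 and -0.024 m and y of walnut in the frame of jig between -0.064 and -0.056 m and angle between the y axis of walnut and the y axis of jig, either way round below 0.04 rad and height (world z) of walnut below 0.004 m and angle between walnut's own z axis and vertical below 0.05 rad and linear speed of walnut below 0.01 m/s and not (distance of maple from where it was at the start of the episode above 0.015 m) and not (distance of mallet from where it was at the start of the episode above 0.015 m) and not (distance of plane from where it was at the start of the episode above 0.015 m) and not (distance of glue from where it was at the start of the episode above 0.015 m) and not (distance of jar from where it was at the start of the episode above 0.015 m) and not (distance of screwdriver from where it was at the start of the episode above 0.015 m) and not (distance of square from where it was at the start of the episode above 0.015 m)); the robot touches nothing.
It fails at once if the walnut board is lifted off the bench (its underside more than 8 mm up at the centre) (height (world z) of walnut above 0.008 m).
It fails at once if the walnut board is tipped by more than 0.2 rad (angle between walnut's own z axis and vertical above 0.2 rad).
It fails at once if the maple board or another bystander is moved by more than 15 mm (distance of any of maple, mallet, plane, glue, jar, screwdriver, square from where it was at the start of the episode above 0.015 m).
It also fails if it takes over 48 s, if anything falls off the work surface, if the arm or the gripper's body presses on something with over 40 N, if the wrist force passes 120 N, or if a joint passes its speed limit or range.

## Working session

There is one attempt and no reset: what is moved stays moved. The work goes in short steps, Python scripts to look and compute and a tool call to move; the robot and the scene stay as the last step left them, time stands still between calls to the robot, and variables do not carry over. Pictures are saved under pics/ and viewed, and the job is handed in when it is done.

Besides the shell and the picture viewer there is one more tool, called after "Call:" as name(argument=value, ...) on one line, values as JSON. apply_moves: Moves the arm, as the interface text tells. Its arguments: {"type":"object","properties":{"rot":{"type":"array","items":{"type":"array","items":{"type":"number"}}},"slide":{"type":"array","items":{"type":"array","items":{"type":"number"}}},"gripper":{"type":"array","items":{"type":"number"}}},"required":["rot","slide","gripper"]}

```bash
ls; mkdir -p pics; python3 - <<'E'
from rig import r
import cv2,numpy as np
s=r.sense()
print(s['t'],s['tool_pos'],s['orientation'],s['gripper_width'])
for n in ['scene','top']:
    p,d=r.read_camera(n); np.savez(f'pics/{n}0.npz',p=p,d=d)
    cv2.imwrite(f'pics/{n}0.png',p[:,:,::-1])
    m=r.camera_model(n); print(n,m)
E
```

```text
pics
0.0 [0.23250856 0.579241   0.23004651] [ 0.69505939 -0.13435923  0.1339398  -0.69346966] 0.0854344708191735
scene {'camera_matrix': array([[453.7199094 ,   0.        , 280.80977232],
       [  0.        , 453.7199094 , 208.13034239],
       [  0.        ,   0.        ,   1.        ]]), 'eye': array([1.10088875, 0.76585832, 0.75498847]), 'rotation': array([0.15050731, 0.42642967, 0.84779257, 0.27704339])}
top {'camera_matrix': array([[384.12478158,   0.        , 275.81158967],
       [  0.        , 384.12478158, 217.57870834],
       [  0.        ,   0.        ,   1.        ]]), 'eye': array([ 0.43591673, -0.04329882,  1.05317513]), 'rotation': array([-0.02610557,  0.0165154 ,  0.71618391, -0.69722762])}
```

View pics/scene0.png

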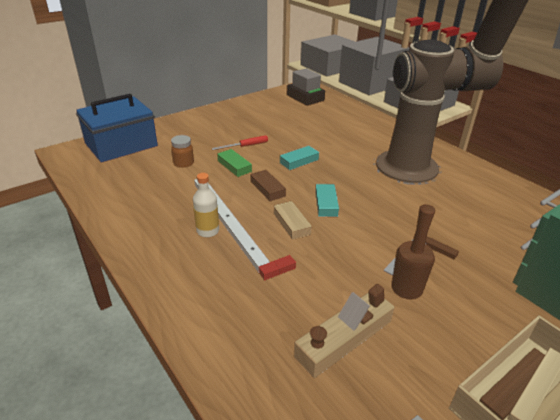

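View pics/top0.png

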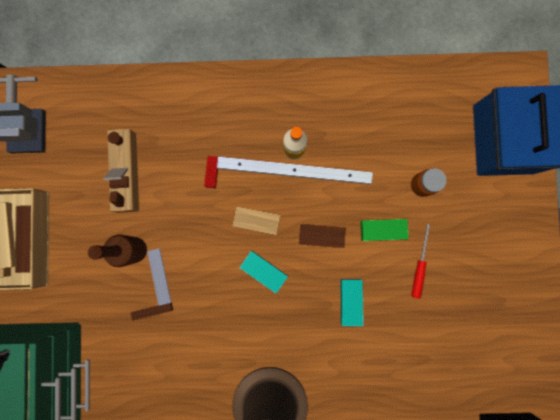

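The walnut is the dark brown board at top (322,236) / scene (268,184). The other candidates are pale maple at (256,221), green at (384,230) and turquoise at (263,272) and (352,303). Only the brown one fits the description. I'll enlarge it to confirm, and measure.

```bash
cat > h.py <<'E'
import numpy as np,cv2
from scipy.spatial.transform import Rotation as R
from rig import r
def cam(n):
    m=r.camera_model(n); return m['camera_matrix'],np.array(m['eye']),R.from_quat(m['rotation']).as_matrix()
def proj(n,P):
    K,e,A=cam(n); c=(np.atleast_2d(P)-e)@A; c=c*[1,-1,-1]; u=c@K.T; return u[:,:2]/u[:,2:]
def ray(n,uv,z):
    K,e,A=cam(n); uv=np.atleast_2d(uv).astype(float)
    c=np.c_[uv,np.ones(len(uv))]@np.linalg.inv(K).T*[1,-1,-1]; d=c@A.T
    return e+d*((z-e[2])/d[:,2])[:,None]
def masks(p):
    h=cv2.cvtColor(p,cv2.COLOR_RGB2HSV); return h
def rect(mask,n,z,near=None):
    cs,_=cv2.findContours(mask.astype(np.uint8),cv2.RETR_EXTERNAL,cv2.CHAIN_APPROX_NONE)
    c=max(cs,key=cv2.contourArea)
    w=ray(n,c.reshape(-1,2),z)
    return cv2.minAreaRect((w[:,:2]*1000).astype(np.float32)),c
E
python3 - <<'E'
from h import *
s=r.sense(); print(proj('top',s['tool_pos']),proj('scene',s['tool_pos']))
print(R.from_quat(s['orientation']).as_matrix().round(3))
d=np.load('pics/top0.npz');p=d['p'];D=d['d']
cr=cv2.resize(p[130:340,190:420],None,fx=3,fy=2.8,interpolation=cv2.INTER_CUBIC)[:,:,::-1]
cv2.imwrite('pics/crop0.png',cr)
h=masks(p)
for n,(u,v) in dict(bench=(300,270),wal=(322,236),maple=(256,221),fence=(300,170),green=(384,230),red=(211,172),fence_r=(365,177),fence_l=(225,163)).items(): print(n,p[v,u],h[v,u],D[v,u], 'z',[z for z in np.linspace(-.02,.08,201) if abs(-( (ray('top',(u,v),z)[0]-cam('top')[1])@cam('top')[2])[2]-D[v,u])<.0003][:1])
E
```

```text
[[ -8.65699256 344.16314148]] [[585.04678041 227.60640104]]
[[ 0.928 -0.001  0.373]
 [-0.373 -0.002  0.928]
 [-0.    -1.    -0.002]]
bench [148  91  40] [ 14 186 148] 1.0475993 z [np.float64(-0.0019999999999999983)]
wal [84 48 26] [ 11 176  84] 1.0232009 z [np.float64(0.027)]
maple [171 137  85] [ 18 128 171] 1.0268829 z [np.float64(0.0285)]
fence [200 207 214] [105  17 214] 1.0401632 z [np.float64(0.021500000000000002)]Traceback (most recent call last):
  File "<stdin>", line 8, in <module>
  File "h.py", line 9, in ray
    K,e,A=cam(n); uv=np.atleast_2d(uv).astype(float)
          ~~~^^^
  File "h.py", line 5, in cam
    m=r.camera_model(n); return m['camera_matrix'],np.array(m['eye']),R.from_quat(m['rotation']).as_matrix()
ValueError: time passes only in moves, steps and waits
```

View pics/crop0.png

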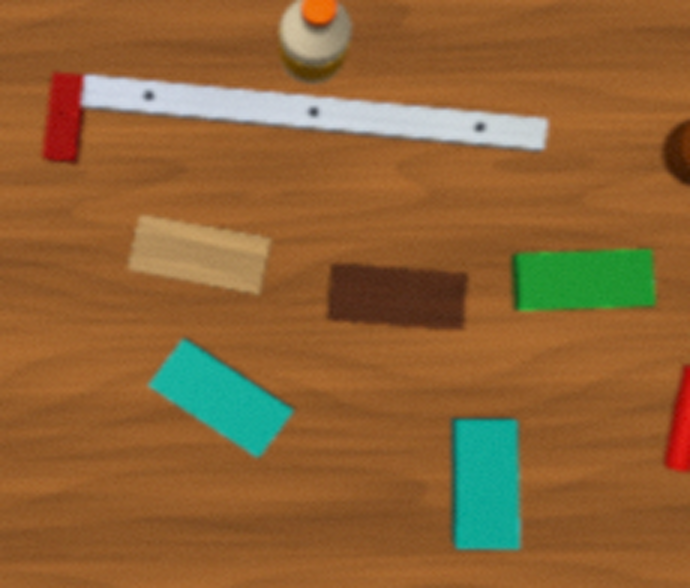

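The crop confirms it: the brown board with wood grain is right of the maple, with the fence above it. Depth puts its top near 27–30 mm. Next I'll measure rectangles by mask.

```bash
python3 - <<'E'
import re
t=open('h.py').read()
t=t.replace("def cam(n):\n    m=r.camera_model(n); return","import os,pickle\ndef _load():\n    if not os.path.exists('cams.pkl'): pickle.dump({n:r.camera_model(n) for n in ('scene','top')},open('cams.pkl','wb'))\n    return pickle.load(open('cams.pkl','rb'))\n_C=_load()\ndef cam(n):\n    m=_C[n]; return")
t+='''
def look(p,n='top'):
    """walnut, maple, fence, red rects (mm, world) from the top picture"""
    h=masks(p).astype(int); H,S,V=h[...,0],h[...,1],h[...,2]; out={}
    v,u=np.mgrid[:p.shape[0],:p.shape[1]]
    roi=(u>190)&(u<420)&(v>140)&(v<300)
    k=np.ones((3,3),np.uint8)
    M=dict(walnut=(V<110)&(H<18)&(S>120)&roi, maple=(S<155)&(S>60)&(V>130)&(H>13)&(H<26)&roi&(v>195),
      fence=(S<60)&(V>150)&roi, red=((H<6)|(H>172))&(S>190)&(V>90)&roi&(u<225))
    for a,z in (('walnut',.03),('maple',.03),('fence',.022),('red',.022)):
        m=cv2.morphologyEx(M[a].astype(np.uint8),cv2.MORPH_OPEN,k)
        if m.sum()<50: continue
        (c,wh,ang),ct=rect(m,n,z); b=cv2.boxPoints((c,wh,ang))
        e=[b[1]-b[0],b[2]-b[1]]; e=max(e,key=np.linalg.norm); yaw=np.degrees(np.arctan2(e[1],e[0]))%180
        out[a]=dict(c=np.round(c,1),size=np.round(sorted(wh),1),ang=round(yaw,2),box=b.round(0),px=ct.reshape(-1,2).mean(0).round())
    return out
'''
open('h.py','w').write(t)
E
python3 - <<'E'
from h import *
d=np.load('pics/top0.npz');p=d['p']
for a,o in look(p).items(): print(a,o['c'],o['size'],o['ang'],o['px'],o['box'].tolist())
E
```

```text
walnut [ 447.8 -151.3] [ 53.8 121.5] 84.1 [322. 235.] [[415.0, -209.0], [468.0, -215.0], [481.0, -94.0], [427.0, -88.0]]
maple [491.5  22.7] [ 56.  120.7] 77.1 [256. 220.] [[451.0, -30.0], [505.0, -42.0], [532.0, 75.0], [478.0, 88.0]]
fence [627.5 -82.9] [ 30.  419.4] 82.39 [294. 170.] [[585.0, -289.0], [615.0, -293.0], [670.0, 123.0], [640.0, 127.0]]
red [628.6 143.7] [30. 85.] 178.3 [211. 172.] [[586.0, 130.0], [671.0, 127.0], [672.0, 157.0], [587.0, 160.0]]
```

Sizes agree with the given ones: walnut 54×121, maple 56×121, fence 30×419, red 85×30 mm. The fence angle of 82.4° sets the jig frame. Next I'll compute the first approach.

```bash
cat >> h.py <<'E'
TH=np.radians(82.39); EY=np.array([np.cos(TH),np.sin(TH)]); EX=np.array([EY[1],-EY[0]])
F=np.array([627.5,-82.9]); CORNER=F-15*EX+210*EY
def j2w(x,y): return CORNER+x*EX+y*EY
def w2j(c): d=np.asarray(c)[:2]-CORNER; return np.array([d@EX,d@EY])
def togo(xy_mm,z_mm,zdir=None):
    s=r.sense(); A=R.from_quat(s['orientation']).as_matrix()
    P=np.r_[xy_mm,z_mm]/1000
    sl=(A.T@(P-s['tool_pos']))*100
    B=A
    if zdir is not None:
        z=np.r_[zdir,0.]; y=np.array([0,0,-1.]); B=np.c_[np.cross(y,z),y,z]
    rv=R.from_matrix(A.T@B).as_rotvec()
    print('slide cm',sl.round(2),'rot',rv.round(4))
E
python3 - <<'E'
from h import *
print(CORNER,w2j([447.8,-151.3]),w2j([491.5,22.7]),j2w(-27.5,-60))
t=j2w(-212,-301.7);print(t)
togo([233,579],320,EY); togo(t,320,EY); togo(t,60,EY); togo(t,8,EY)
E
```

```text
[640.44228485 127.23685365] [-154.0591117  -301.59512406] [-133.78671549 -123.34047489] [605.23872941  71.4071153 ]
[ 390.35554077 -143.73087586]
slide cm [ 0.05 -8.99 -0.03] rot [ 0.0021 -0.249  -0.0004]
slide cm [ 41.58  -8.86 -61.24] rot [ 0.0021 -0.249  -0.0004]
slide cm [ 41.59  17.14 -61.18] rot [ 0.0021 -0.249  -0.0004]
slide cm [ 41.59  22.34 -61.17] rot [ 0.0021 -0.249  -0.0004]
```

Call:
apply_moves(rot=[[0, 0, 0], [0, 0, 0], [0, -0.249, 0], [0, -0.249, 0], [0, -0.249, 0], [0, -0.249, 0], [0, -0.249, 0], [0, -0.249, 0], [0, -0.249, 0], [0, -0.249, 0]], slide=[[0, -6, 0], [0, -9, 0], [41.6, -9, -61.2], [41.6, -9, -61.2], [41.6, -9, -61.2], [41.6, -9, -61.2], [41.6, -9, -61.2], [41.6, -9, -61.2], [41.6, -9, -61.2], [41.6, -9, -61.2]], gripper=[0, 0, 0, 0, 0, 0, 0, 0, 0, 0])

```text
t: 1.35
tool_pos: [0.3394, 0.0897, 0.3211]
orientation: [-0.706, 0.046, -0.047, 0.706]
contact_force: [1.6, -0.2, -0.1]
gripper_width: 0.0428
```

```bash
python3 - <<'E'
from h import *
t=j2w(-212,-301.7)
togo(t,320,EY); togo(t,60,EY); togo(t,8,EY)
E
```

```text
slide cm [  8.12   0.12 -22.47] rot [-0.0002  0.0008  0.0009]
slide cm [  8.1   26.12 -22.47] rot [-0.0002  0.0008  0.0009]
slide cm [  8.09  31.32 -22.48] rot [-0.0002  0.0008  0.0009]
```

Call:
apply_moves(rot=[[0, 0, 0], [0, 0, 0], [0, 0, 0], [0, 0, 0], [0, 0, 0], [0, 0, 0], [0, 0, 0], [0, 0, 0], [0, 0, 0], [0, 0, 0]], slide=[[8.1, 0, -22.5], [8.1, 0, -22.5], [8.1, 0, -22.5], [8.1, 0, -22.5], [8.1, 6, -22.5], [8.1, 12, -22.5], [8.1, 18, -22.5], [8.1, 23, -22.5], [8.1, 26, -22.5], [8.1, 26, -22.5]], gripper=[0, 0, 0, 0, 0, 0, 0, 0, 0, 0])

```text
t: 2.6
tool_pos: [0.3872, -0.1408, 0.0589]
orientation: [-0.705, 0.049, -0.044, 0.707]
contact_force: [-0.0, 0.3, 0.6]
gripper_width: 0.0428
```

```bash
python3 - <<'E'
from h import *
t=j2w(-212,-301.7)
togo(t,60,EY); togo(t,9,EY)
p,_=r.read_camera('scene'); cv2.imwrite('pics/s1.png',p[:,:,::-1])
E
```

```text
slide cm [ 0.35 -0.12 -0.25] rot [-0.0024 -0.     -0.0071]
slide cm [ 0.38  4.98 -0.26] rot [-0.0024 -0.     -0.0071]
```

View pics/s1.png

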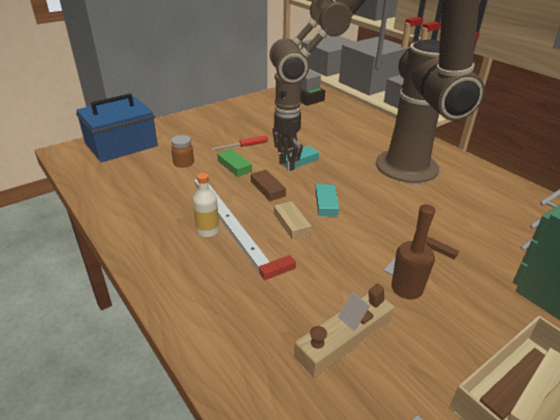

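The hand is at (290,150), on the robot's side of the walnut (268,184), and clear of it. Now lower.

Call:
apply_moves(rot=[[0, 0, 0], [0, 0, 0], [0, 0, 0], [0, 0, 0]], slide=[[0, 2.5, 0], [0, 5, 0], [0, 5, 0], [0, 5, 0]], gripper=[0, 0, 0, 0])

```text
t: 3.15
tool_pos: [0.3917, -0.143, 0.0129]
orientation: [0.706, -0.046, 0.048, -0.705]
contact_force: [-1.3, 0.2, 0.4]
gripper_width: 0.0429
```

```bash
python3 - <<'E'
from h import *
s=r.sense(); print(w2j(s['tool_pos']*1000),s['tool_pos'])
togo(j2w(-172,-301.7),9,EY); togo(j2w(-66,-301.7),9,EY)
p,_=r.read_camera('scene'); cv2.imwrite('pics/s2.png',cv2.resize(p[90:250,180:380],None,fx=3.5,fy=3.5,interpolation=2)[:,:,::-1])
E
```

```text
[-210.74430133 -300.74578329] [ 0.39172655 -0.14295135  0.01289568]
slide cm [ 3.87  0.4  -0.1 ] rot [0.001  0.0001 0.0031]
slide cm [14.47  0.43 -0.1 ] rot [0.001  0.0001 0.0031]
```

View pics/s2.png

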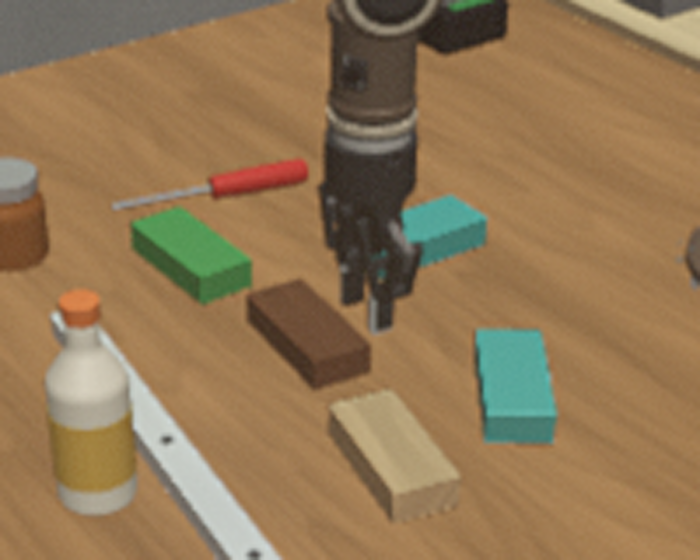

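Call:
apply_moves(rot=[[0, 0, 0], [0, 0, 0], [0, 0, 0], [0, 0, 0], [0, 0, 0], [0, 0, 0], [0, 0, 0], [0, 0, 0], [0, 0, 0], [0, 0, 0]], slide=[[1.2, 0, 0], [2.4, 0, 0], [3.6, 0, 0], [4.8, 0, 0], [6, 0, 0], [7.2, 0, 0], [8.4, 0, 0], [9.6, 0, 0], [10.8, 0, 0], [11.5, 0, 0]], gripper=[0, 0, 0, 0, 0, 0, 0, 0, 0, 0])

```text
t: 4.45
tool_pos: [0.5051, -0.1576, 0.0114]
orientation: [0.706, -0.047, 0.047, -0.705]
contact_force: [-2.2, 0.4, 1.5]
gripper_width: 0.0427
```

```bash
cat > lk.py <<'E'
import sys
from h import *
k=sys.argv[1]
s=r.sense(); print('tcp jig',w2j(s['tool_pos']*1000),s['tool_pos'][2],s['contact_force'].round(1))
p,_=r.read_camera('top')
for a,o in look(p).items(): print(a,o['c'],o['size'],o['ang'],'jig',w2j(o['c']).round(1),'dang',round(o['ang']-82.39,2))
cv2.imwrite(f'pics/t{k}.png',cv2.resize(p[130:300,190:420],None,fx=3,fy=3,interpolation=2)[:,:,::-1])
E
python3 lk.py 3
```

```text
tcp jig [ -96.39425939 -300.27556972] 0.011371520089908969 [-2.2  0.4  1.5]
walnut [ 576.3 -403.9] [21.2 51.2] 177.28 jig [   6.8 -535. ] dang 94.89
maple [491.5  22.7] [ 56.  120.7] 77.1 jig [-133.8 -123.3] dang -5.29
fence [627.3 -82.9] [ 30.8 419.4] 82.47 jig [  14.8 -210. ] dang 0.08
red [628.8 142.4] [29.3 84.6] 173.44 jig [-13.5  13.5] dang 91.05
```

View pics/t3.png

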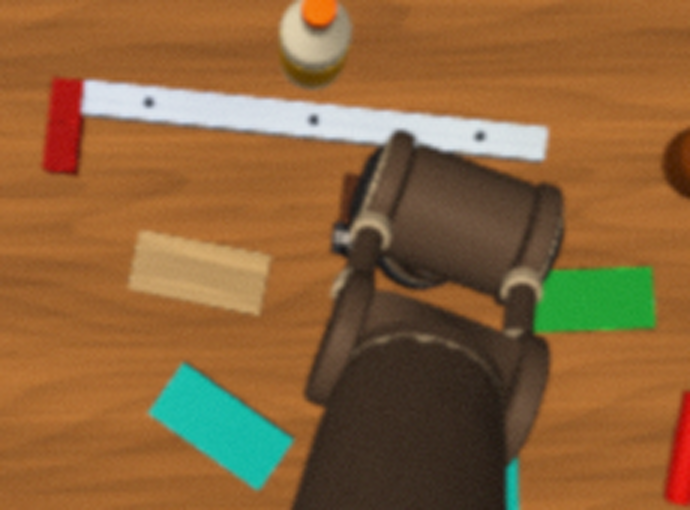

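The arm hides the walnut in the top view, with just its left end at (350,190). I'll go on towards the fence slowly, watching the force.

Call:
apply_moves(rot=[[0, 0, 0], [0, 0, 0], [0, 0, 0], [0, 0, 0]], slide=[[0.8, 0, 0], [1.6, 0, 0], [2.3, 0, 0], [2.5, 0, 0]], gripper=[0, 0, 0, 0])

```text
t: 5.0
tool_pos: [0.5296, -0.1609, 0.0114]
orientation: [0.706, -0.047, 0.047, -0.705]
contact_force: [-1.6, -0.1, 0.2]
gripper_width: 0.0428
```

```bash
python3 lk.py 4|head -1;  python3 - <<'E'
from h import *
p,_=r.read_camera('scene'); cv2.imwrite('pics/s4.png',cv2.resize(p[90:250,180:380],None,fx=3.5,fy=3.5,interpolation=2)[:,:,::-1])
E
```

```text
tcp jig [ -71.73784057 -300.32095318] 0.011426542514831908 [-1.6 -0.1  0.2]
```

View pics/s4.png

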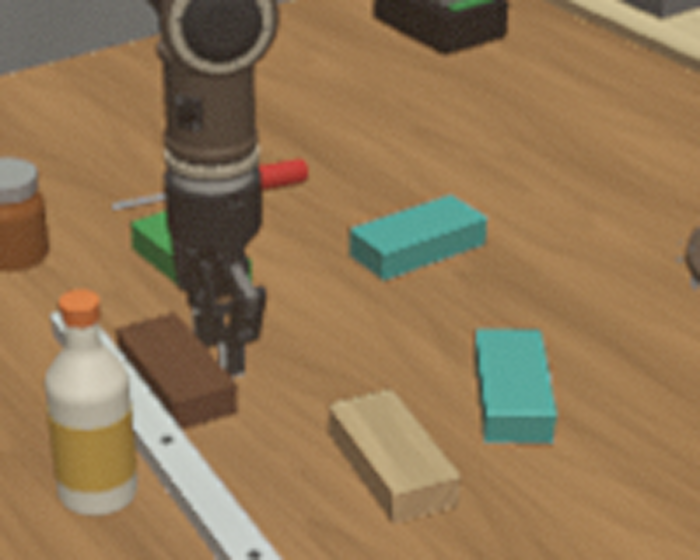

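The walnut (crop (175,370)) is parallel to the fence with a small gap. Close the gap.

Call:
apply_moves(rot=[[0, 0, 0], [0, 0, 0], [0, 0, 0], [0, 0, 0]], slide=[[0.3, 0, 0], [0.5, 0, 0], [0.6, 0, 0], [0.6, 0, 0]], gripper=[0, 0, 0, 0])

```text
t: 5.6
tool_pos: [0.535, -0.1616, 0.0112]
orientation: [0.706, -0.047, 0.047, -0.706]
contact_force: [-0.3, -0.1, 0.3]
gripper_width: 0.0427
```

Call:
apply_moves(rot=[[0, 0, 0], [0, 0, 0], [0, 0, 0]], slide=[[0.2, 0, 0], [0.4, 0, 0], [0.4, 0, 0]], gripper=[0, 0, 0])

```text
t: 5.98
tool_pos: [0.5357, -0.1614, 0.0108]
orientation: [-0.705, 0.049, -0.044, 0.706]
contact_force: [-7.1, 0.2, 5.0]
gripper_width: 0.0428
```

```bash
python3 lk.py 5|head -1;  python3 - <<'E'
from h import *
p,_=r.read_camera('scene'); cv2.imwrite('pics/s5.png',cv2.resize(p[150:230,200:300],None,fx=7,fy=7,interpolation=2)[:,:,::-1])
E
```

```text
tcp jig [ -65.62014375 -299.99440903] 0.010783425771853462 [-7.1  0.2  5. ]
```

View pics/s5.png

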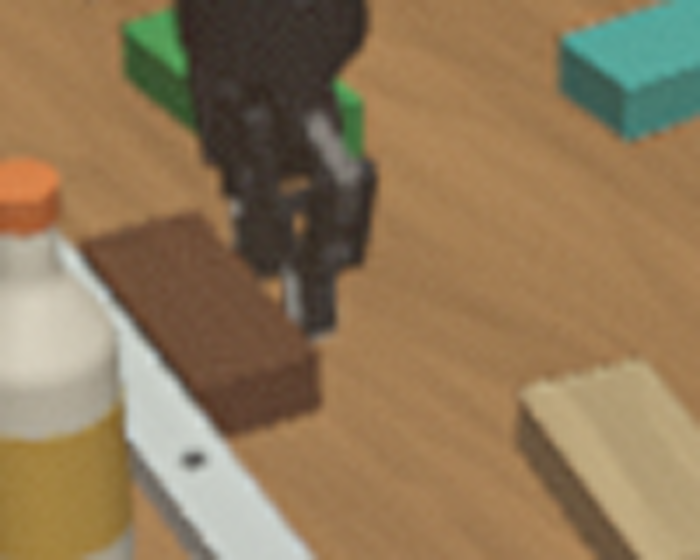

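The fence is reached: force 7 N with the TCP at jig x −65.6, and the crop shows the walnut lying flush. Before going along the fence I check the glue bottle's clearance against the hand.

```bash
python3 - <<'E'
from h import *
s=r.sense(); T=w2j(s['tool_pos']*1000); print(T)
for n in ('scene','top'):
    p,D=r.read_camera(n); K,e,A=cam(n)
    v,u=np.mgrid[:420,:560]; c=np.stack([(u-K[0,2])/K[0,0],(v-K[1,2])/K[1,1],np.ones_like(u)],-1)*D[...,None]*[1,-1,-1]
    P=(c@A.T+e)*1000; P[D==0]=0
    if n=='scene':
        h=cv2.cvtColor(p,cv2.COLOR_RGB2HSV)
        m=(h[...,0]<18)&(h[...,1]>90)&(h[...,2]<125)&(u>200)&(u<270)&(v>170)&(v<225)&(P[...,2]>22)&(P[...,2]<38)
        m=cv2.morphologyEx(m.astype(np.uint8),cv2.MORPH_OPEN,np.ones((2,2)))
        q,ct=rect(m,'scene',.03); print('walnut top approx',q,w2j(q[0]),m.sum())
        J=np.array([w2j(x) for x in ray('scene',ct.reshape(-1,2),.03)[:,:2]*1000]); print('jig ext',J.min(0),J.max(0))
    J=np.stack([(P[...,:2]-CORNER)@EX,(P[...,:2]-CORNER)@EY],-1)
    arm=(np.abs(J[...,1]-T[1])<110)&(np.abs(J[...,0]-T[0])<150)
    for z0,z1 in ((40,90),(90,140),(140,180),(180,230)):
        mm=arm&(P[...,2]>z0)&(P[...,2]<z1)
        if mm.sum(): q=J[mm]-T; print(n,z0,z1,mm.sum(),'rel',np.percentile(q,2,0).round(),np.percentile(q,98,0).round())
    g=(J[...,0]>20)&(J[...,0]<130)&(J[...,1]>-290)&(J[...,1]<-60)&(P[...,2]>40)&(P[...,2]<180)
    if g.sum(): print(n,'glue',np.percentile(J[g],2,0),np.percentile(J[g],98,0))
E
```

```text
[ -65.61860342 -299.99346953]
walnut top approx ((575.0862426757812, -156.39511108398438), (127.41020202636719, 56.563934326171875), 82.38809204101562) [ -27.21920754 -289.78892044] 488
jig ext [ -55.50178562 -353.49365798] [   1.06343093 -226.08390711]
scene 40 90 235 rel [ -8. -52.] [19. 61.]
scene 90 140 363 rel [ -9. -50.] [146. 109.]
scene 140 180 456 rel [-23.  -2.] [148. 109.]
scene 180 230 486 rel [-25.  -8.] [39. 37.]
scene glue [  53.62550427 -208.69508877] [ 106.71816819 -170.81013336]
top 40 90 70 rel [110.  69.] [132. 108.]
top 90 140 283 rel [-11.  53.] [145. 109.]
top 140 180 138 rel [-31.  14.] [149. 109.]
top 180 230 119 rel [-35. -22.] [-14.  33.]
top glue [  45.36945701 -229.39757998] [  91.44685557 -174.8342024 ]
```

The walnut is at jig x −55…+1, so it's flush. Its right end is at about y −352, and the glue starts at x ≥ 45, so the hand has about 30 mm of clearance. Now back off, rise, close the fingers and move around to the right end.

Call:
apply_moves(rot=[[0, 0, 0], [0, 0, 0], [0, 0, 0], [0, 0, 0], [0, 0, 0], [0, 0, 0], [0, 0, 0], [0, 0, 0], [0, 0, 0], [0, 0, 0]], slide=[[-1.5, 0, 0], [-3, 0, 0], [-3, -4, 0], [-3, -7, 0], [-3, -7, -5], [1, -7, -10], [3.8, -7, -10.2], [3.8, -7, -10.2], [3.8, -7, -10.2], [3.8, -7, -10.2]], gripper=[0, 0, 0, 0.3, 0.8, 1, 1, 1, 1, 1])

```text
t: 7.42
tool_pos: [0.5615, -0.267, 0.0808]
orientation: [-0.705, 0.047, -0.046, 0.706]
contact_force: [-0.6, -0.4, -0.2]
gripper_width: -0.0001
```

```bash
python3 lk.py 6; python3 - <<'E'
from h import *
togo(j2w(-29,-402),10,EY)
p,_=r.read_camera('scene'); cv2.imwrite('pics/s6.png',cv2.resize(p[90:250,180:380],None,fx=3.5,fy=3.5,interpolation=2)[:,:,::-1])
E
```

```text
tcp jig [ -26.00210304 -401.25644841] 0.08076628254662993 [-0.6 -0.4 -0.2]
walnut [ 569.6 -169.6] [ 54.4 119.2] 82.01 jig [ -30.9 -303.6] dang -0.38
maple [491.5  22.7] [ 56.  120.7] 77.1 jig [-133.8 -123.3] dang -5.29
fence [627.6 -75.2] [ 31.9 404.1] 82.4 jig [  14.1 -202.4] dang 0.01
red [628.7 142.3] [29.5 84.3] 173.44 jig [-13.6  13.4] dang 91.05
slide cm [-0.31  7.09 -0.07] rot [-0.0005  0.0006 -0.0015]
```

View pics/t6.png

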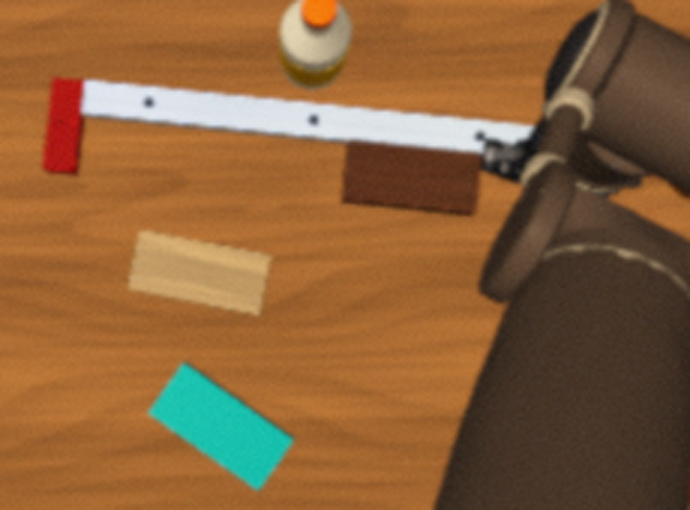

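View pics/s6.png

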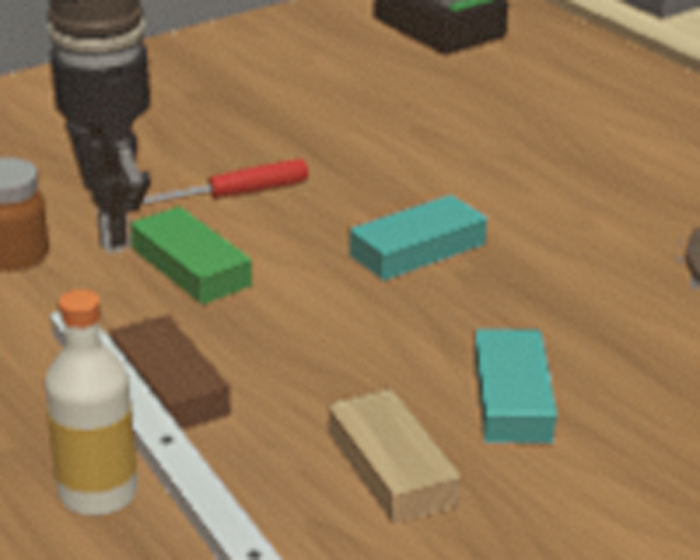

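Top view (crop): walnut at (410,180) lies along the fence, with the closed fingers at (515,158) right of its end. The scene view agrees. Top gives its centre as jig (−30.9, −303.6) and the scene gives x −27, so they agree within 4 mm. Now lower.

Call:
apply_moves(rot=[[0, 0, 0], [0, 0, 0], [0, 0, 0], [0, 0, 0]], slide=[[-0.3, 4, 0], [-0.3, 6.6, 0], [-0.3, 6.9, 0], [-0.3, 6.9, 0]], gripper=[1, 1, 1, 1])

```text
t: 8.02
tool_pos: [0.5604, -0.2679, 0.0128]
orientation: [0.706, -0.047, 0.047, -0.705]
contact_force: [-0.3, 0.4, -0.3]
gripper_width: -0.0002
```

```bash
python3 - <<'E'
from h import *
s=r.sense(); print(w2j(s['tool_pos']*1000),s['tool_pos'])
togo(j2w(-29,-134.5),11,EY)
p,_=r.read_camera('scene'); cv2.imwrite('pics/s7.png',cv2.resize(p[90:250,180:380],None,fx=3.5,fy=3.5,interpolation=2)[:,:,::-1])
E
```

```text
[ -27.04163523 -402.24340468] [ 0.56036997 -0.26788266  0.01283567]
slide cm [-0.19  0.18 26.77] rot [0.0003 0.0003 0.0006]
```

View pics/s7.png

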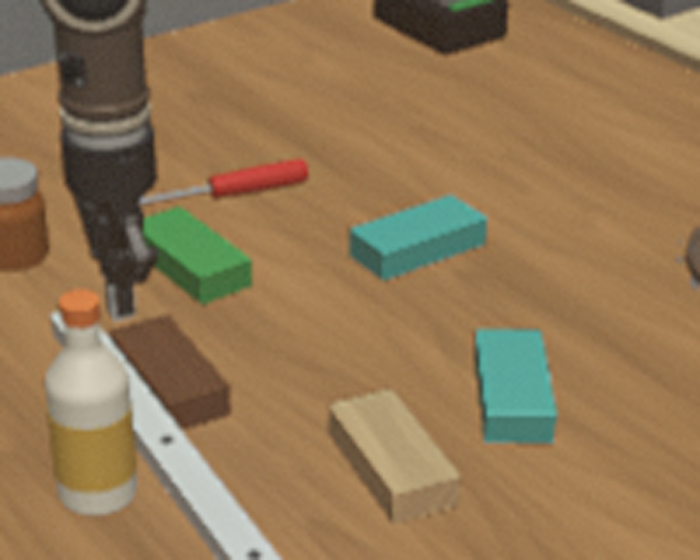

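The fingers are down behind the walnut's right end (crop (122,310)). Push along the fence.

Call:
apply_moves(rot=[[0, 0, 0], [0, 0, 0], [0, 0, 0], [0, 0, 0], [0, 0, 0], [0, 0, 0], [0, 0, 0], [0, 0, 0], [0, 0, 0], [0, 0, 0]], slide=[[-0.1, 0.2, 1.2], [-0.1, 0.2, 2.4], [-0.1, 0.2, 3.6], [-0.1, 0.2, 4.8], [-0.1, 0.2, 6], [-0.1, 0.2, 7.2], [-0.1, 0.2, 8.4], [-0.1, 0.2, 9.6], [-0.1, 0.2, 10.8], [-0.1, 0.2, 11.5]], gripper=[1, 1, 1, 1, 1, 1, 1, 1, 1, 1])

```text
t: 9.32
tool_pos: [0.5742, -0.1527, 0.0102]
orientation: [-0.706, 0.047, -0.047, 0.706]
contact_force: [-0.6, -2.6, 0.9]
gripper_width: -0.0002
```

```bash
python3 lk.py 8
```

```text
tcp jig [ -28.53964682 -286.27170258] 0.010170115538177756 [-0.6 -2.6  0.9]
walnut [584.4 -57.7] [54.3 72.5] 82.65 jig [ -31.1 -190.7] dang 0.26
maple [491.5  22.5] [ 56.  121.2] 77.1 jig [-133.8 -123.5] dang -5.29
fence [638.5   8.6] [ 32.2 235.1] 82.35 jig [  13.8 -117.8] dang -0.04
red [628.7 142.5] [29.5 84.3] 173.44 jig [-13.7  13.6] dang 91.05
```

View pics/t8.png

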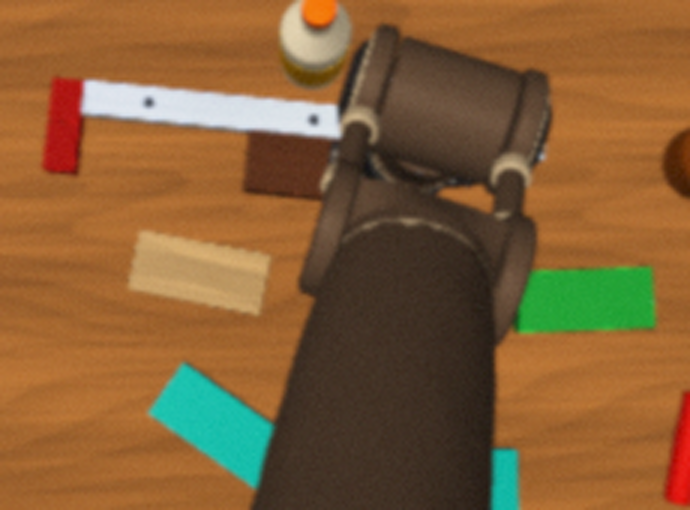

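The walnut (crop (290,165)) still lies along the fence within 0.3°. The wrist will pass by the glue bottle, so I check the heights of the wide wrist parts.

```bash
python3 - <<'E'
from h import *
s=r.sense(); T=w2j(s['tool_pos']*1000)
for n in ('scene',):
    p,D=r.read_camera(n); K,e,A=cam(n)
    cv2.imwrite('pics/s9.png',cv2.resize(p[20:270,120:400],None,fx=2.4,fy=2.4)[:,:,::-1])
    v,u=np.mgrid[:420,:560]; c=np.stack([(u-K[0,2])/K[0,0],(v-K[1,2])/K[1,1],np.ones_like(u)],-1)*D[...,None]*[1,-1,-1]
    P=(c@A.T+e)*1000; P[D==0]=0
    J=np.stack([(P[...,:2]-CORNER)@EX,(P[...,:2]-CORNER)@EY],-1)
    q=J-T
    arm=(np.abs(q[...,1])<90)&(np.abs(q[...,0])<120)
    for z in range(40,420,30):
        m=arm&(P[...,2]>z)&(P[...,2]<z+30)
        if m.sum()>5: print(z,m.sum(),np.percentile(q[m],3,0).round(),np.percentile(q[m],97,0).round())
E
```

```text
40 75 [ -6. -31.] [15. 34.]
70 171 [ -7. -47.] [19. 61.]
100 200 [ -9. -11.] [85. 85.]
130 256 [-26.   2.] [118.  89.]
160 380 [-24.  -3.] [114.  87.]
190 274 [-24.  -3.] [37. 36.]
220 279 [-23.  -0.] [36. 35.]
250 292 [-22.  -1.] [36. 35.]
280 205 [-16. -11.] [43. 63.]
310 480 [-23. -50.] [50. 67.]
340 945 [-40. -48.] [42. 64.]
370 309 [-91. -38.] [-23.  75.]
400 538 [-115.  -30.] [-52.  81.]
```

View pics/s9.png

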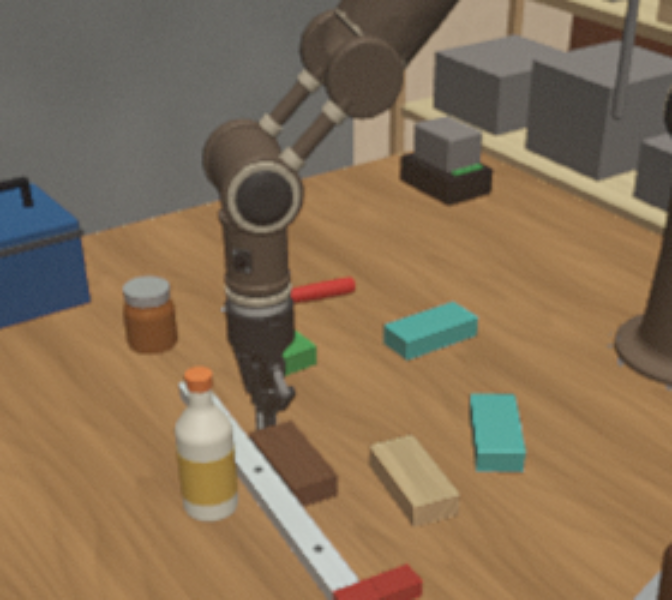

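Below 280 mm the arm stays within about 40 mm of the tool axis, so it passes the bottle with about 30 mm to spare. Continue.

Call:
apply_moves(rot=[[0, 0, 0], [0, 0, 0], [0, 0, 0], [0, 0, 0], [0, 0, 0], [0, 0, 0], [0, 0, 0], [0, 0, 0], [0, 0, 0], [0, 0, 0]], slide=[[0, 0, 1.2], [0, 0, 2.4], [0, 0, 3.6], [0, 0, 4.8], [0, 0, 6], [0, 0, 7.2], [0, 0, 8.4], [0, 0, 9.6], [0, 0, 10.8], [0, 0, 11.5]], gripper=[1, 1, 1, 1, 1, 1, 1, 1, 1, 1])

```text
t: 10.68
tool_pos: [0.5895, -0.0389, 0.0102]
orientation: [0.706, -0.047, 0.047, -0.706]
contact_force: [-1.3, -1.0, -0.9]
gripper_width: -0.0001
```

```bash
python3 lk.py 10
```

```text
tcp jig [ -28.53576311 -171.38661905] 0.010244010542316228 [-1.3 -1.  -0.9]
walnut [601.7  74.2] [33.7 54.4] 171.34 jig [-31.4 -57.7] dang 88.95
fence [ 609.8 -208.5] [ 32.  165.8] 82.25 jig [  14.1 -336.8] dang -0.14
red [628.8 142.2] [30.1 84.5] 173.14 jig [-13.5  13.3] dang 90.75
```

View pics/t10.png

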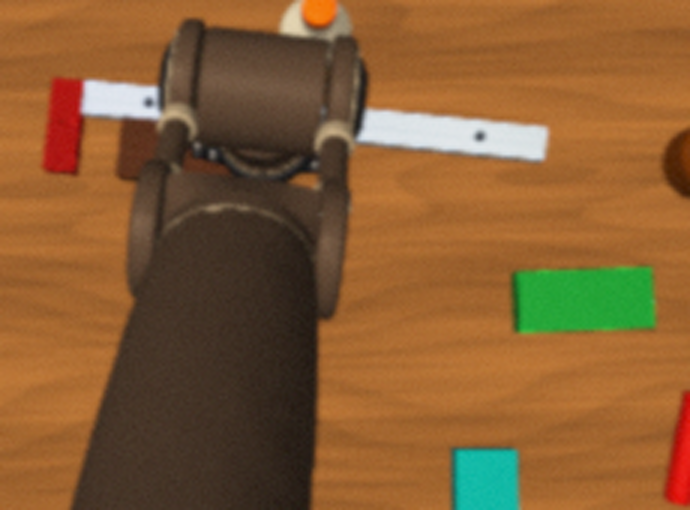

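Call:
apply_moves(rot=[[0, 0, 0], [0, 0, 0], [0, 0, 0], [0, 0, 0], [0, 0, 0]], slide=[[0, 0, 0.8], [0, 0, 1.6], [0, 0, 2.3], [0, 0, 2.8], [0, 0, 2.9]], gripper=[1, 1, 1, 1, 1])

```text
t: 11.35
tool_pos: [0.5934, -0.0107, 0.0103]
orientation: [0.706, -0.047, 0.047, -0.706]
contact_force: [-0.4, -2.1, -0.1]
gripper_width: 0.0001
```

```bash
python3 lk.py 11|head -2; python3 - <<'E'
from h import *
p,_=r.read_camera('scene'); cv2.imwrite('pics/s11.png',cv2.resize(p[180:290,200:340],None,fx=5,fy=5,interpolation=2)[:,:,::-1])
E
```

```text
tcp jig [ -28.3735138  -142.90530758] 0.010310533228286487 [-0.4 -2.1 -0.1]
walnut [594.7  49.7] [27.9 49.7] 83.59 jig [-35.1 -82.9] dang 1.2
```

View pics/s11.png

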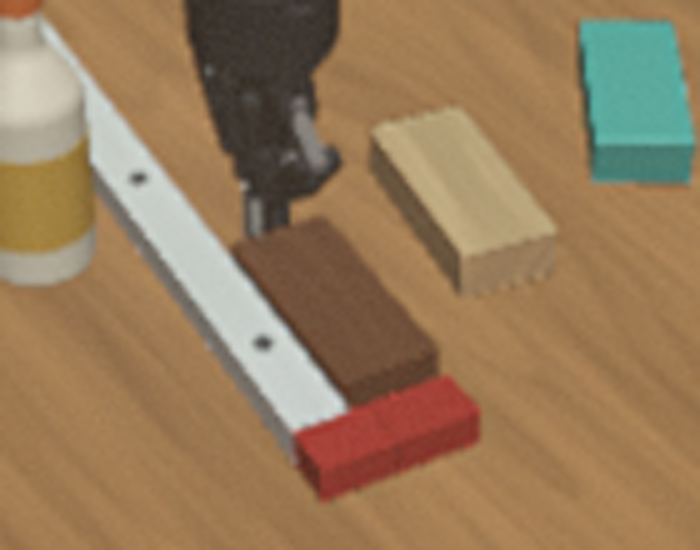

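Walnut (crop (340,310)) is a few mm short of the red stop (390,430). Ease it in until the force rises.

Call:
apply_moves(rot=[[0, 0, 0], [0, 0, 0], [0, 0, 0], [0, 0, 0]], slide=[[0, 0, 0.3], [0, 0, 0.6], [0, 0, 0.7], [0, 0, 0.7]], gripper=[1, 1, 1, 1])

```text
t: 11.95
tool_pos: [0.5944, -0.0038, 0.0103]
orientation: [-0.705, 0.047, -0.047, 0.706]
contact_force: [0.0, -0.6, -0.4]
gripper_width: 0.0003
```

Call:
apply_moves(rot=[[0, 0, 0], [0, 0, 0], [0, 0, 0], [0, 0, 0]], slide=[[0, 0, 0.2], [0, 0, 0.3], [0, 0, 0.4], [0, 0, 0.4]], gripper=[1, 1, 1, 1])

```text
t: 12.45
tool_pos: [0.5948, -0.0011, 0.0103]
orientation: [0.706, -0.047, 0.047, -0.705]
contact_force: [-0.0, -5.1, 0.6]
gripper_width: -0.0
```

```bash
python3 lk.py 12|head -1
```

```text
tcp jig [ -28.28868603 -133.2485579 ] 0.01031420572149172 [-0.  -5.1  0.6]
```

The stop is reached: 5 N, stalled at TCP y −133.2 against an expected −134.5. Back off, rise and get out of view.

Call:
apply_moves(rot=[[0, 0, 0], [0, 0, 0], [0, 0, 0], [0, 0, 0], [0, 0, 0], [0, 0, 0], [0, 0, 0], [0, 0, 0], [0, 0, 0], [0, 0, 0]], slide=[[0, 0, -1.5], [0, 0, -3], [0, -5, -3], [0, -10, -3], [-4, -10, -6], [-10, -10, -12], [-15, -10, -18], [-15, -10, -24], [-15, -10, -24], [-15, -10, -24]], gripper=[1, 1, 1, 1, 1, 1, 1, 1, 1, 1])

```text
t: 13.75
tool_pos: [0.4134, -0.2202, 0.1106]
orientation: [0.705, -0.048, 0.049, -0.705]
contact_force: [-0.1, 0.3, -0.5]
gripper_width: 0.0
```

```bash
python3 lk.py 13; python3 - <<'E'
from h import *
p,_=r.read_camera('scene'); cv2.imwrite('pics/s13.png',cv2.resize(p[180:290,200:340],None,fx=5,fy=5,interpolation=2)[:,:,::-1])
u,v=np.meshgrid(range(560),range(420))
h=cv2.cvtColor(p,cv2.COLOR_RGB2HSV)
m=(h[...,0]<18)&(h[...,1]>90)&(h[...,2]<125)&(u>240)&(u<292)&(v>215)&(v<265)
m=cv2.morphologyEx(m.astype(np.uint8),cv2.MORPH_OPEN,np.ones((3,3)))
q,ct=rect(m,'scene',.03);print(q,w2j(q[0]))
E
```

```text
tcp jig [-179.01327881 -374.43292391] 0.11056105488586011 [-0.1  0.3 -0.5]
walnut [601.2  69.8] [ 54.8 119.7] 82.29 jig [-31.3 -62.1] dang -0.1
maple [491.5  22.7] [ 56.  120.7] 77.1 jig [-133.8 -123.3] dang -5.29
fence [627.4 -82.9] [ 30.3 419.4] 82.43 jig [  14.9 -210. ] dang 0.04
red [628.9 142.8] [28.5 84.8] 173.44 jig [-13.5  13.9] dang 91.05
((607.1439819335938, 75.6552734375), (125.27616882324219, 54.96580123901367), 82.39675903320312) [-26.17410908 -55.53694633]
```

View pics/t13.png

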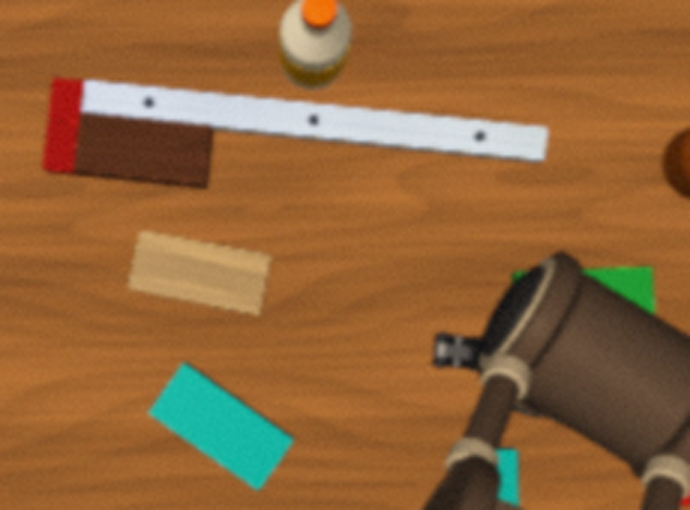

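View pics/s13.png

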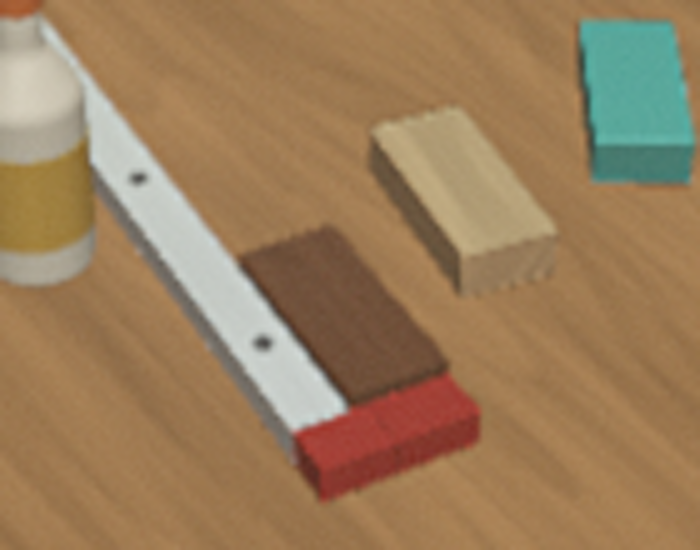

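The walnut lies against both faces: angle −0.1°, no gap in either view. The top view gives (−31.3, −62.1), biased towards the camera by the visible side faces by about 2 mm. It read x −30.9 when the board was pressed to the fence at 7 N. The scene view gives (−26.2, −55.5). Together these bracket the seat (−27.5, −60). Rise a little, let it settle, compare the bystanders with the start, and hand in.

Call:
apply_moves(rot=[[0, 0, 0], [0, 0, 0], [0, 0, 0], [0, 0, 0]], slide=[[0, -4, 0], [0, -8, 0], [0, -8, 0], [0, -8, 0]], gripper=[1, 1, 1, 1])

```text
t: 14.35
tool_pos: [0.4143, -0.2169, 0.1898]
orientation: [-0.705, 0.047, -0.046, 0.706]
contact_force: [-0.4, -0.3, -0.5]
gripper_width: -0.0001
```

```bash
python3 lk.py 14; python3 - <<'E'
from h import *
a=np.load('pics/scene0.npz')['p']; b,_=r.read_camera('scene')
d=(cv2.absdiff(a,b).max(2)>40).astype(np.uint8); d=cv2.morphologyEx(d,cv2.MORPH_OPEN,np.ones((3,3)))
n,l,st,c=cv2.connectedComponentsWithStats(d)
for i in range(1,n): print(st[i],c[i].round())
E
```

```text
tcp jig [-178.61394078 -371.04685141] 0.18975007094711568 [-0.4 -0.3 -0.5]
walnut [601.   69.7] [ 54.7 119.9] 82.59 jig [-31.5 -62.3] dang 0.2
maple [491.5  22.7] [ 56.  120.7] 77.1 jig [-133.8 -123.3] dang -5.29
fence [627.3 -82.9] [ 30.4 419.4] 82.41 jig [  14.8 -210. ] dang 0.02
red [629.3 142.9] [28.2 83.2] 173.44 jig [-13.1  14. ] dang 91.05
[253   0  24  19 402] [265.   8.]
[278   0   3   3   9] [279.   1.]
[440   0  35  47 889] [455.  24.]
[ 475    0   53   55 1741] [498.  25.]
[278   9   3   3   9] [279.  10.]
[250  16  28  39 503] [267.  35.]
[251  32  11  17 148] [256.  40.]
[457  36   3   3   9] [458.  37.]
[455  44   3   3   9] [456.  45.]
[436  48  18   9  82] [444.  53.]
[ 250   55   28   65 1145] [264.  84.]
[393  57  11  28 206] [398.  72.]
[475  58   3   3   9] [476.  59.]
[488  59   4   7  24] [489.  62.]
[407  60   3   3   9] [408.  61.]
[416  60   4   4  15] [417.  62.]
[408  64   3  11  33] [409.  69.]
[448  65  22  10 122] [459.  70.]
[443  68   4   5  17] [445.  70.]
[476  69  13  21 138] [482.  81.]
[443  76  32  15 166] [461.  81.]
[434  91  36  30 585] [450. 107.]
[422 100   9   6  44] [426. 102.]
[251 170  35  31 664] [268. 185.]
[263 226  12  12  67] [268. 232.]
[248 229  41  32 528] [267. 246.]
```

The only differences from the first picture are the arm and the walnut's old and new places, so no bystander moved.

```bash
python3 -c "
from rig import r
print(r.finish_job(), r.sense()['t'])"
```

```text
the job is handed in; nothing more can be done
the job is handed in; nothing more can be done
```

The walnut board is seated in the jig and the job is handed in. No verdict was reported. I pushed the board to the fence with half-open fingertips until the force reached 7 N. Then I slid it along the fence with closed fingertips until it met the red stop at 5 N, backed off and rose clear. It was never gripped or lifted, and the clock stood at about 14.5 s of 48.

**Angle and gaps:** the board is parallel to the fence within about 0.2°, with no visible gap at either face.

**Position:** the two cameras do not agree exactly.

| | jig x (mm) | jig y (mm) |
|---|---|---|
| Top view, last | −31.5 | −62.3 |
| Scene view | −26.2 | −55.5 |
| Seat | −27.5 | −60 |
| Allowed | −31.5 to −24 | −64 to −56 |

- **Top view:** its x sits right on the limit. It is biased about 2 mm towards the camera, because the board's side faces show in the mask. It read −30.9 when the board had just been pressed to the fence.
- **Scene view:** its y is 0.5 mm outside the limit. It measured the board about 5 mm too long, so I trust it less.
- **Contact:** I relied mainly on the force stalls. The fingers stopped within 1.5 mm of where a seated board would stop them. I did not press against the fence a second time after reaching the stop.

**Bystanders:** a comparison with the first scene picture showed changes only for the arm and the walnut. The maple measured the same as at the start.

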